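# Release and push out a locked filter slide

### The arm

A 6-joint arm with a two-finger parallel gripper is mounted at the origin on a cart in front of the work surface, level with it; the furniture and walls round the work are solid. World frame = base frame: x ahead of the robot, y to its left, z up, the work surface at z = 0. Lengths are in m, angles in rad, forces in N, time in s.
With the tool pointing down it reaches from about 0.225 to 0.875 m from the base axis. Payload 3.4 kg.
Tool frame: the origin (TCP) lies on the centre line of the jaws, within the pads' length; the fingertips stand 17 mm ahead of it and the grasp point (between the pads) lies 2 mm behind it; z points along the fingers, y is the line along which they close (so a half turn about z gives the same grasp; the last joint's range is limited). The gripper opens to 85 mm and grips with 20 to 120 N. Pads are 22 mm wide; open, the fingers measure 114 mm over their backs; the gripper's body (76 mm by 85 mm) begins 54 mm behind the grasp point. The pads swing forward as they close: fully open they stand 13 mm farther back than shut.
Start: joints at [1.067, 0.276, 1.505, -0, 1.361, -0.121], TCP at [0.215, 0.533, 0.248] pointing down, gripper open.
Joint ranges: [-2.89, 2.89], [-0.75, 2.08], [0.22, 2.7], [-1.18, 4.32], [0.11, 2.71], [-2.7, 2.7]. Speed limits (rad/s): [2.57, 2.57, 3.14, 3.14, 3.14, 3.14].

### API

Orientations are given as a unit quaternion [w, x, y, z].
In Python, from rig import manip gives the robot as it stands.
- The arm moves only by the tool move_arm, never from a script. Its argument "steps" is one flat list of numbers, 7 for each row, row after row: the turn, a rotation vector about the world's x, y, z normalised to -1 to 1, where 1 is 360 degrees, then the shift along the world's x, y, z normalised to -1 to 1, where 1 is 1 m, then the opening, from -1 (shut) to 1 (fully open). A call has exactly 10 rows; each row is the pose to reach, as a shift and turn from the pose commanded when the call began, turning the shorter way round; what a row does not reach only later rows make up. A row lasts 1/10 s, in which the tool goes at most 50 mm and 8.59 degrees, less where a joint would pass 70% of its speed; a pose out of reach is approached as far as the arm can. A call with a number of a shift or a turn outside -1 to 1 is refused whole. A call with a gripper value outside its range is refused whole. The fingers move at their own pace and stop on an object; "squeeze" is the grip in N (left out, the last holds). Time passes only in rows, so rows that repeat a pose let the fingers close, or fill a call up. It gives the time, the measured TCP pose, the force, the opening and the grip force at its end, in the units of the state.
- manip.get_state(): the state, without advancing time (a new reading comes with each control period).
- manip.get_image(name): name is "scene" or "top" or "wrist"; returns a dict with "pixels" (384x512x3 uint8, blue, green, red), "fx", "fy", "cx", "cy" (pixels), "R" (3x3) and "t" (3): a world point X has camera coordinates R X + t. Camera axes: x right, y down, z forward; pixel columns grow to the right and rows downward; lengths in m; the calibration is good to about 2 mm. A picture is of the moment at which its call begins. There is no depth.
- manip.sign_off(): hands the job in; it is judged then, once.
The state is a dict: "clock": time; "qpos": joint angles; "qd": joint speeds; "effort": joint torques, N m; "position": TCP position; "ee_rot": TCP orientation; "contact_force": force on the tool from outside, world axes, zero at the start; "moment": the same for the moment, N m; "width": finger opening in m; "gripper_force": force on a finger pad.
Only numpy, scipy, OpenCV 4.12 (cv2) and the standard library are available. Lean on these libraries where they do the work, as an engineer would, in place of code of your own. Each camera call takes 0.05 s, during which the arm holds its last target. There are 200 camera calls.

### The job

Take the release pin out of its stand and use it to hold down the recessed catch in the well of the filter changer's slide; keeping the catch held down, push the slide fully out through the tunnel to its far stop. Let the catch spring up again so that the slide is locked out, then put the pin back in its stand, standing upright, and leave the other things on the table undisturbed.

Things in the scene. Friction and masses are not known exactly. Their poses are not given: they have to be found in the camera images.
- filter_changer: Fixed aluminium base plate 180x76x16 mm with two dark guide rails (top z 30 mm) and, at its +x half, a black tunnel block with a low round socket (tops z 47, 61 mm). Origin at table level on the long centre line; base from x -105 to 75 mm, tunnel from x -3 to 53 mm. z up; its x axis is the direction in which the slide is pushed out through the tunnel, within 0.4 rad of the world's x.
- slide (a joint): Travel (m) of the aluminium filter slide along the changer's +x: 0 = locked in (start), 0.050 = far stop, fully out. Friction about 1.5 N when freed. A tooth rack under it locks it wherever the catch is up (teeth about 11 mm apart), so the catch must be held down all the way. Past 0.043 the catch can spring up behind the last tooth, which locks the slide out.
- well_mouth (a point): Centre of the mouth of the round well in the square aluminium boss (30x30 mm, top z 40 mm) at the slide's end away from the tunnel; at the start at x -80 mm of the changer; travels with the slide. Well 16 mm across, vertical, too narrow for fingers; the catch is 12 mm below the mouth. A pin in the well pushed sideways takes the slide along by the well's wall.
- catch (a joint): How far in m the catch (a steel button 14 mm across in the well) is pressed down: 0 = up, 0.008 = bottom. It frees the slide from about 0.004 on. Spring: 2 N to start, 6 N at the bottom; it comes up by itself when let go.
- catch_top (a point): Centre of the catch's top face: 28 mm above the table when up, 20 mm when fully pressed.
- release_pin: Loose 70 g hand tool, 112 mm long: steel pin 6 mm across with its tip at the origin, collar 30 mm across 42 to 47 mm above the tip, then a straight round black handle 20 mm across, 47 to 108 mm above the tip. z runs from tip to handle. At the start (and when put back) it stands upright in the stand, tip 6 mm above the table, collar on the stand's top.
- pin_handle (a point): Point on the handle's axis 78 mm above the pin's tip, a good place to grip.
- pin_stand: Stand of the release pin, fixed to the table: grey block 60 x 60 mm on a 76 x 76 x 6 mm steel foot, top face 48 mm above the table, with one vertical hole 16 mm across and 42 mm deep in the middle. Origin under the middle, at table level. It stands left or right of the changer.
- can_tall: Bystander: black objective can, 38 mm across, 74 mm tall, loose; origin under its middle. It stands on the side of the changer where the pin stand is not.
- can_short: Bystander: black objective can, 38 mm across, 54 mm tall, loose, far left of the changer; origin under its middle.
- spare_knob: Bystander: small black knob, 22 mm across and 22 mm tall, loose, near the table's front; origin under its middle.
Not all that is in view belongs to the job. Leave any yellow look-alike of the release_pin alone.

How it is judged:
By the outcome, as a careful person would: the job done as asked, in the order asked, and still so for the second after the job is handed in, with the robot touching nothing.
It also fails if it takes over 51 s, if anything falls off the work surface, if the arm or the gripper's body presses on something with over 40 N, if the wrist force passes 120 N, or if a joint passes its speed limit or range.

## Working session

There is one attempt and no reset: what is moved stays moved. The work goes in short steps, Python scripts to look and compute and a tool call to move; the robot and the scene stay as the last step left them, time stands still between calls to the robot, and variables do not carry over. Pictures are saved under pics/ and viewed, at most 10 in all, crops included, and the job is handed in when it is done.

Besides the shell and the picture viewer there is one more tool, called as name(argument=value, ...) on one line, values as JSON. move_arm: Moves the arm, as the interface text tells. Scaled input: -1 to 1 covers 1 m each way for a shift and 360 degrees each way for a turn. Its arguments: {"type":"object","properties":{"steps":{"type":"array"},"squeeze":{"type":"number"}},"required":["steps"]}

```bash
mkdir -p pics
cat > h.py <<'E'
import numpy as np, cv2, pickle
from rig import manip
def grab(n,tag):
    im=manip.get_image(n); pickle.dump(im,open(f'pics/{tag}.pkl','wb')); cv2.imwrite(f'pics/{tag}.png',im['pixels']); return im
def load(tag): return pickle.load(open(f'pics/{tag}.pkl','rb'))
def px(im,X):
    c=np.array(im['R'])@np.array(X,float)+np.array(im['t']); return np.array([im['fx']*c[0]/c[2]+im['cx'],im['fy']*c[1]/c[2]+im['cy']])
def ray(im,u,v,z):
    R=np.array(im['R']);t=np.array(im['t']); o=-R.T@t; d=R.T@np.array([(u-im['cx'])/im['fx'],(v-im['cy'])/im['fy'],1]); return o+d*(z-o[2])/d[2]
E
python3 - <<'E'
from h import *
a=grab('top','top0'); b=grab('scene','scene0')
for i in (a,b): print(i['fx'],-np.array(i['R']).T@np.array(i['t']))
print(manip.get_state())
E
```

```text
374.9767761012593 [ 0.34274084 -0.02930869  1.11833434]
411.6500672212739 [0.44522387 0.56424386 0.81559019]
{'clock': 0.1, 'qpos': array([ 1.06696422e+00,  2.76556272e-01,  1.50599241e+00,  4.21793031e-07,
        1.36073340e+00, -1.20959279e-01]), 'qd': array([-0.0003999 , -0.00190747, -0.0015003 ,  0.00196148, -0.00145562,
        0.00068079]), 'effort': array([ 2.12233717e-03, -4.17698014e+01, -2.46403581e+01, -2.99542726e-04,
        5.84758542e-03, -4.41373999e-06]), 'position': array([0.21457947, 0.53298205, 0.24751785]), 'ee_rot': array([-2.59809696e-04,  1.90269238e-01,  9.81731584e-01, -8.03765484e-04]), 'contact_force': array([-0.40868525,  0.9221803 , -1.00165707]), 'moment': array([-0.03895903,  0.0203884 ,  0.00803952]), 'gripper_force': 0.0, 'width': 0.08546710095474211}
```

View pics/top0.png

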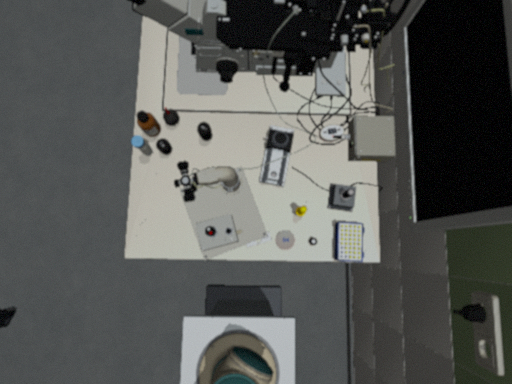

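View pics/scene0.png

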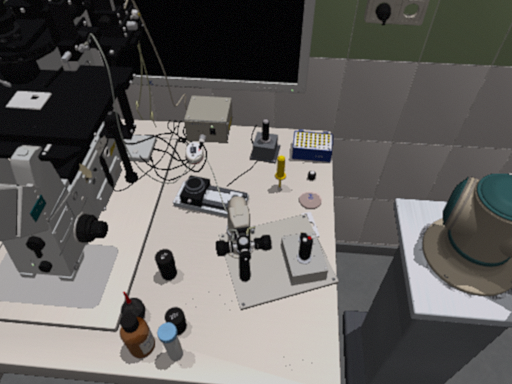

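The top view shows the changer at about (277,157). Three things could be the pin:
- the black handle on the grey square block at (345,195), which is (265,140) in the scene view
- the yellow look-alike at (300,210)
- the red and black knobs on a light box at (213,232)

The first fits: it is a black handle on a square stand, to the right of the changer, with the tall can at (204,130) on the left. I'll confirm it with a crop.

Run:
```python
from h import *
a=load('top0')['pixels'][115:255,235:375]; b=load('scene0')['pixels'][110:220,165:300]
A=cv2.resize(a,(420,560),interpolation=cv2.INTER_CUBIC) if 0 else cv2.resize(a,None,fx=4,fy=4,interpolation=cv2.INTER_CUBIC)
cv2.imwrite('pics/c1.png',A)
B=cv2.resize(b,None,fx=5,fy=5,interpolation=cv2.INTER_CUBIC); cv2.imwrite('pics/c2.png',B)
```

```text
(no output)
```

View pics/c1.png

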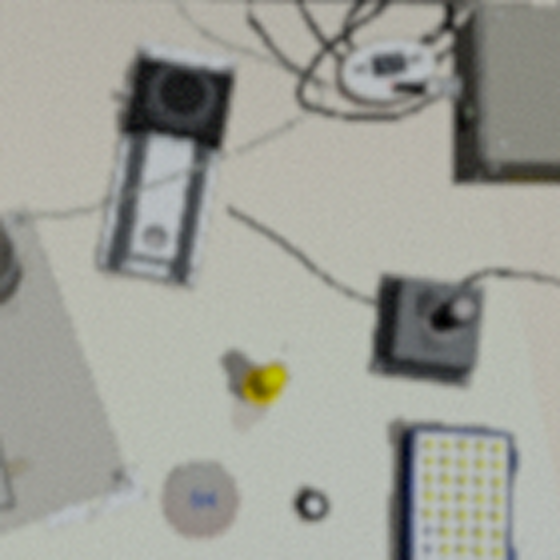

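View pics/c2.png

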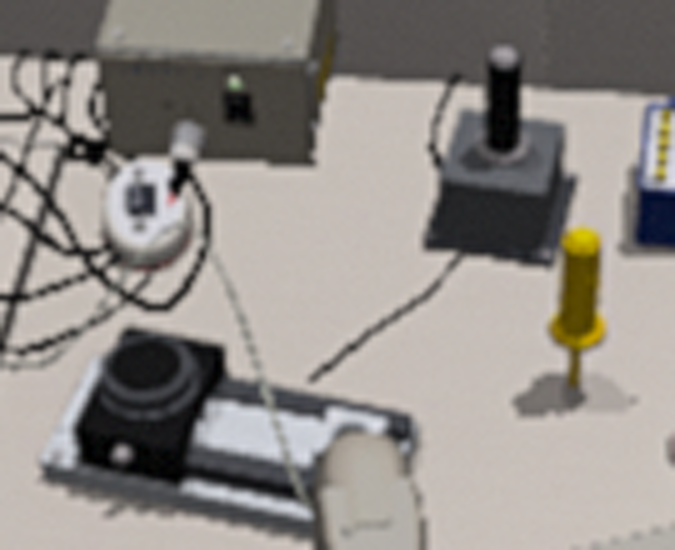

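The crop confirms it: the pin is the black handle on the grey block at crop (461,307). The well mouth is at about (155,236) in the same crop.

Run:
```python
from h import *
a=load('top0'); b=load('scene0')
T=lambda u,v:(235+(u+.5)/4-.5,115+(v+.5)/4-.5)
S=lambda u,v:(165+(u+.5)/5-.5,110+(v+.5)/5-.5)
f=lambda n,im,p,z:print(n,ray(im,*p,z).round(4))
f('pin top T',a,T(461,307),.118); f('pin top S',b,S(505,53),.118); f('collar S',b,S(503,150),.053)
f('yellow T',a,T(265,382),.1)
for c in [(393,280),(483,290),(475,372),(385,362)]: f('stand',a,T(*c),.048)
for c in [(138,47),(238,57),(192,285),(98,268)]: f('base',a,T(*c),.016)
f('well',a,T(155,236),.040); f('socket',a,T(182,94),.061); f('socket S',b,S(148,370),.061)
for c in [(97,345),]: pass
for p in [(300,120),(130,190)]: print('wire S for z0', px(b,ray(a,*T(*p),0)), px(b,ray(a,*T(*p),.15)))
st=manip.get_state()
from scipy.spatial.transform import Rotation as R
q=st['ee_rot']; print(R.from_quat([q[1],q[2],q[3],q[0]]).as_matrix().round(3))
```

```text
pin top T [ 0.5005 -0.2971  0.118 ]
pin top S [ 0.5006 -0.2952  0.118 ]
collar S [ 0.5005 -0.2918  0.053 ]
yellow T [ 0.4486 -0.1659  0.1   ]
stand [ 0.5304 -0.2664  0.048 ]
stand [ 0.5244 -0.3322  0.048 ]
stand [ 0.4643 -0.325   0.048 ]
stand [ 0.4702 -0.2597  0.048 ]
base [ 0.7128 -0.0797  0.016 ]
base [ 0.7069 -0.1565  0.016 ]
base [ 0.5289 -0.1225  0.016 ]
base [ 0.5402 -0.0521  0.016 ]
well [ 0.5607 -0.093   0.04  ]
socket [ 0.6628 -0.1103  0.061 ]
socket S [ 0.6625 -0.1051  0.061 ]
wire S for z0 [203.6722725 171.3381598] [213.30659385 136.53566654]
wire S for z0 [217.50677661 209.82685543] [227.64333391 171.33583756]
[[-0.928  0.374 -0.001]
 [ 0.374  0.928 -0.001]
 [ 0.    -0.002 -1.   ]]
```

move_arm(steps=[0,0,0.0035,0.014,-0.041,0,1,0,0,0.007,0.028,-0.083,0,1,0,0,0.0105,0.043,-0.124,0,1,0,0,0.014,0.057,-0.166,0,1,0,0,0.0175,0.071,-0.207,0,1,0,0,0.021,0.086,-0.249,0,1,0,0,0.0245,0.1,-0.29,0,1,0,0,0.028,0.114,-0.332,0,1,0,0,0.0315,0.128,-0.373,0,1,0,0,0.035,0.143,-0.415,0,1])

```text
clock: 1.1
position: [0.3576, 0.1168, 0.2482]
ee_rot: [0.0, 0.081, 0.997, 0.0]
contact_force: [1.2, 0.4, -0.1]
width: 0.0855
gripper_force: 0.0
```

move_arm(steps=[0,0,0,0.014,-0.041,0,1,0,0,0,0.028,-0.083,0,1,0,0,0,0.043,-0.124,0,1,0,0,0,0.057,-0.166,0,1,0,0,0,0.071,-0.207,0,1,0,0,0,0.086,-0.249,0,1,0,0,0,0.1,-0.29,0,1,0,0,0,0.114,-0.332,0,1,0,0,0,0.128,-0.373,0,1,0,0,0,0.142,-0.413,0,1])

```text
clock: 2.1
position: [0.4998, -0.2964, 0.2478]
ee_rot: [-0.0, 0.082, 0.997, 0.0]
contact_force: [-0.7, 0.1, 0.3]
width: 0.0853
gripper_force: 0.0
```

Run:
```python
from h import *
w=grab('wrist','w1'); 
for X in [(.5,-.296,.118),(.5,-.296,.053),(.497,-.296,.048),(.56,-.0925,.04)]: print(px(w,X).round(1))
print(w['fx'],-np.array(w['R']).T@np.array(w['t']))
cv2.imwrite('pics/w1b.png',cv2.resize(w['pixels'],(800,600),interpolation=cv2.INTER_CUBIC))
```

```text
[256.1 192.8]
[255.9 177.2]
[255.5 173.8]
[425.8 195.3]
280.7885580090219 [ 0.42663811 -0.28506326  0.37316725]
```

View pics/w1b.png

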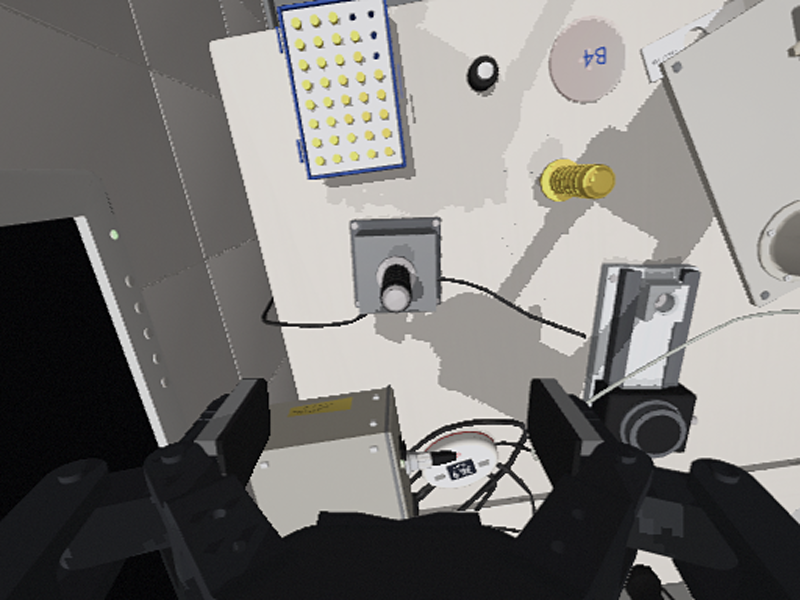

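The wrist view shows the pin top at (396,298) and the well mouth at (663,301), both within about 2–3 mm of the estimates. I'll descend and grip.

move_arm(steps=[0,0,0,-0.001,-0.001,-0.04,1,0,0,0,-0.001,-0.001,-0.08,1,0,0,0,-0.001,-0.001,-0.12,1,0,0,0,-0.001,-0.001,-0.15,1,0,0,0,-0.001,-0.001,-0.166,1,0,0,0,-0.001,-0.001,-0.166,1,0,0,0,-0.001,-0.001,-0.166,-1,0,0,0,-0.001,-0.001,-0.166,-1,0,0,0,-0.001,-0.001,-0.166,-1,0,0,0,-0.001,-0.001,-0.166,-1], squeeze=60)

```text
clock: 3.15
position: [0.4993, -0.2959, 0.0834]
ee_rot: [0.001, 0.081, 0.997, -0.001]
contact_force: [-1.1, 0.2, 0.2]
width: 0.0282
gripper_force: 0.0
```

move_arm(steps=[0,0,0,0,0,0,-1,0,0,0,0,0,0,-1,0,0,0,0,0,0,-1,0,0,0,0,0,0,-1,0,0,0,0,0,0,-1,0,0,0,0,0,0,-1,0,0,0,0,0,0,-1,0,0,0,0,0,0.005,-1,0,0,0,0,0,0.01,-1,0,0,0,0,0,0.015,-1])

```text
clock: 4.15
position: [0.4986, -0.2955, 0.0974]
ee_rot: [-0.0, 0.081, 0.997, 0.0]
contact_force: [-0.0, 0.5, -0.4]
width: 0.019
gripper_force: 58.5
```

move_arm(steps=[0,0,0,0,0,0.035,-1,0,0,0,0,0,0.065,-1,0,0,0,0.004,0.014,0.065,-1,0,0,0,0.015,0.05,0.065,-1,0,0,0,0.027,0.09,0.065,-1,0,0,0,0.039,0.13,0.065,-1,0,0,0,0.05,0.167,0.065,-1,0,0,0,0.057,0.19,0.065,-1,0,0,0,0.06,0.201,0.065,-1,0,0,0,0.061,0.203,0.065,-1])

```text
clock: 5.15
position: [0.5595, -0.0912, 0.1617]
ee_rot: [-0.001, 0.08, 0.997, 0.0]
contact_force: [0.1, 0.3, -1.7]
width: 0.0188
gripper_force: 58.9
```

Run:
```python
from h import *
a=load('top0');w1=load('w1')
T=lambda u,v:(235+(u+.5)/4-.5,115+(v+.5)/4-.5)
for p in [(130,190),(200,165),(300,120)]:
  print([ (px(w1,ray(a,*T(*p),z))*1.5625).round(0) for z in (0,.03,.05,.1,.2,.3)])
s=manip.get_state(); P=s['position']; print(P,s['contact_force'],s['ee_rot'])
w=grab('wrist','w2'); t=grab('scene','s2')
print(px(w,P-[0,0,.0765]),px(w,(.56,-.0925,.04)),px(t,P-[0,0,.0765]),px(t,(.56,-.0925,.04)))
u,v=map(int,px(w,(.56,-.0925,.04))); c=w['pixels'][max(v-75,0):v+75,u-100:u+100]; print(u,v)
d=px(t,(.56,-.0925,.07)); x,y=map(int,d); print(x,y); e=t['pixels'][y-37:y+38,x-50:x+50]
cv2.imwrite('pics/m2.png',np.vstack([cv2.resize(c,(400,300),interpolation=cv2.INTER_CUBIC),cv2.resize(e,(400,300),interpolation=cv2.INTER_CUBIC)]))
```

```text
[array([658., 336.]), array([680., 340.]), array([697., 344.]), array([749., 355.]), array([936., 396.]), array([1551.,  528.])]
[array([599., 365.]), array([617., 372.]), array([631., 376.]), array([675., 391.]), array([828., 443.]), array([1312.,  608.])]
[array([519., 413.]), array([533., 422.]), array([543., 428.]), array([575., 448.]), array([685., 517.]), array([1012.,  722.])]
[ 0.55946671 -0.0912008   0.16174425] [ 0.0505773   0.33694087 -1.73372003] [-6.58062213e-04  8.02824213e-02  9.96771930e-01  1.41192810e-04]
[255.97887861 212.17982136] [254.51831427 195.9690922 ] [234.35245482 183.92957562] [234.97626825 195.79024299]
254 195
234 187
```

View pics/m2.png

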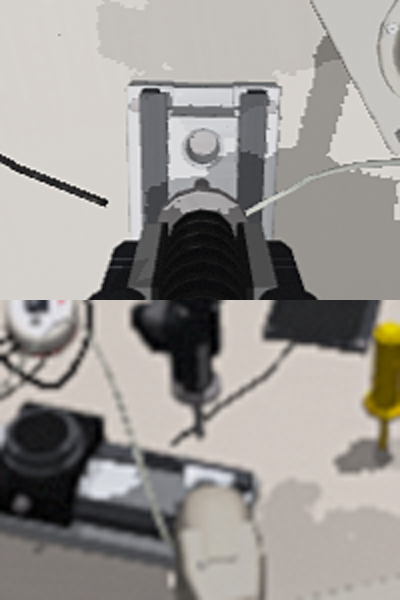

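Wrist crop: the well mouth is at (203,146) and the pin tip at (203,185), so the tip is about 2 mm too far in +x. The scene crop shows the pin hanging vertically. I'll correct the offset and go down into the well.

move_arm(steps=[0,0,0,-0.0017,0,0,-1,0,0,0,-0.0017,0,-0.01,-1,0,0,0,-0.0017,0,-0.025,-1,0,0,0,-0.0017,0,-0.036,-1,0,0,0,-0.0017,0,-0.042,-1,0,0,0,-0.0017,0,-0.046,-1,0,0,0,-0.0017,0,-0.05,-1,0,0,0,-0.0017,0,-0.053,-1,0,0,0,-0.0017,0,-0.053,-1,0,0,0,-0.0017,0,-0.053,-1])

```text
clock: 6.25
position: [0.5583, -0.0926, 0.1096]
ee_rot: [0.0, 0.081, 0.997, -0.0]
contact_force: [-0.2, -0.4, -0.4]
width: 0.0183
gripper_force: 58.9
```

move_arm(steps=[0,0,0,0,0,-0.001,-1,0,0,0,0,0,-0.002,-1,0,0,0,0,0,-0.003,-1,0,0,0,0,0,-0.004,-1,0,0,0,0,0,-0.005,-1,0,0,0,0,0,-0.006,-1,0,0,0,0,0,-0.007,-1,0,0,0,0,0,-0.008,-1,0,0,0,0,0,-0.008,-1,0,0,0,0,0,-0.008,-1])

```text
clock: 7.25
position: [0.5582, -0.0926, 0.1015]
ee_rot: [0.0, 0.081, 0.997, 0.0]
contact_force: [-0.6, -0.9, 2.5]
width: 0.0189
gripper_force: 59.1
```

move_arm(steps=[0,0,0,0,0,-0.001,-1,0,0,0,0,0,-0.002,-1,0,0,0,0,0,-0.003,-1,0,0,0,0,0,-0.004,-1,0,0,0,0,0,-0.0045,-1,0,0,0,0,0,-0.005,-1,0,0,0,0,0,-0.005,-1,0,0,0,0,0,-0.005,-1,0,0,0,0,0,-0.005,-1,0,0,0,0,0,-0.005,-1])

```text
clock: 8.25
position: [0.5583, -0.0926, 0.0969]
ee_rot: [0.0, 0.081, 0.997, -0.0]
contact_force: [-0.0, 0.0, 6.8]
width: 0.0189
gripper_force: 59.7
```

move_arm(steps=[0,0,0,0.002,-0.0003,0,-1,0,0,0,0.004,-0.0007,0,-1,0,0,0,0.006,-0.001,0,-1,0,0,0,0.008,-0.0013,0,-1,0,0,0,0.01,-0.0016,0,-1,0,0,0,0.012,-0.002,0,-1,0,0,0,0.014,-0.0023,0,-1,0,0,0,0.016,-0.0026,0,-1,0,0,0,0.018,-0.003,0,-1,0,0,0,0.02,-0.0033,0,-1])

```text
clock: 9.25
position: [0.5781, -0.096, 0.0969]
ee_rot: [0.0, 0.081, 0.997, -0.0]
contact_force: [-1.8, 0.0, 7.5]
width: 0.0183
gripper_force: 59.7
```

move_arm(steps=[0,0,0,0.0025,-0.0004,0,-1,0,0,0,0.005,-0.0008,0,-1,0,0,0,0.0075,-0.0012,0,-1,0,0,0,0.01,-0.0016,0,-1,0,0,0,0.0125,-0.002,0,-1,0,0,0,0.015,-0.0025,0,-1,0,0,0,0.0175,-0.0029,0,-1,0,0,0,0.02,-0.0033,0,-1,0,0,0,0.0225,-0.0037,0,-1,0,0,0,0.025,-0.0041,0,-1])

```text
clock: 10.25
position: [0.6031, -0.1003, 0.0969]
ee_rot: [0.0, 0.081, 0.997, -0.0]
contact_force: [-1.3, 0.1, 7.5]
width: 0.0185
gripper_force: 59.7
```

move_arm(steps=[0,0,0,0.001,-0.0002,0,-1,0,0,0,0.002,-0.0003,0,-1,0,0,0,0.003,-0.0005,0,-1,0,0,0,0.004,-0.0007,0,-1,0,0,0,0.005,-0.0008,0,-1,0,0,0,0.006,-0.001,0,-1,0,0,0,0.006,-0.001,0,-1,0,0,0,0.006,-0.001,0,-1,0,0,0,0.006,-0.001,0,-1,0,0,0,0.006,-0.001,0,-1])

```text
clock: 11.25
position: [0.6082, -0.1012, 0.0969]
ee_rot: [-0.001, 0.081, 0.997, -0.0]
contact_force: [-3.0, -0.4, 7.7]
width: 0.0182
gripper_force: 59.7
```

move_arm(steps=[0,0,0,0.0005,-0.0001,0,-1,0,0,0,0.001,-0.0002,0,-1,0,0,0,0.0015,-0.0002,0,-1,0,0,0,0.002,-0.0003,0,-1,0,0,0,0.0025,-0.0004,0,-1,0,0,0,0.003,-0.0005,0,-1,0,0,0,0.003,-0.0005,0,-1,0,0,0,0.003,-0.0005,0,-1,0,0,0,0.003,-0.0005,0,-1,0,0,0,0.003,-0.0005,0,-1])

```text
clock: 12.25
position: [0.6093, -0.1013, 0.0967]
ee_rot: [-0.003, 0.081, 0.997, -0.0]
contact_force: [-6.2, 0.6, 11.2]
width: 0.0187
gripper_force: 59.8
```

The sideways force rises against the stop, so the slide is fully out. I'll ease off, then lift.

move_arm(steps=[0,0,0,-0.002,0.0003,0,-1,0,0,0,-0.004,0.0007,0,-1,0,0,0,-0.004,0.0007,0,-1,0,0,0,-0.004,0.0007,0.005,-1,0,0,0,-0.004,0.0007,0.012,-1,0,0,0,-0.004,0.0007,0.02,-1,0,0,0,-0.004,0.0007,0.03,-1,0,0,0,-0.004,0.0007,0.045,-1,0,0,0,-0.004,0.0007,0.065,-1,0,0,0,-0.004,0.0007,0.065,-1])

```text
clock: 13.25
position: [0.6101, -0.1012, 0.1644]
ee_rot: [0.003, 0.081, 0.997, -0.0]
contact_force: [0.8, 0.2, -0.4]
width: 0.0189
gripper_force: 59.1
```

Run:
```python
from h import *
s=manip.get_state(); P=s['position']; print(P,s['contact_force'],s['ee_rot'])
w=grab('wrist','w3'); t=grab('scene','s3')
W=(.6075,-.1005,.04)
print(px(w,P-[0,0,.0765]),px(w,W))
u,v=map(int,px(w,W)); c=w['pixels'][v-90:v+60,u-100:u+100]; print('wcrop',u-100,v-90)
x,y=map(int,px(t,(.60,-.1,.07))); print('scrop',x-50,y-37); e=t['pixels'][y-37:y+38,x-50:x+50]
cv2.imwrite('pics/m3.png',np.hstack([cv2.resize(c,(400,300),interpolation=cv2.INTER_CUBIC),cv2.resize(e,(400,300),interpolation=cv2.INTER_CUBIC)]))
```

```text
[ 0.610095   -0.10121115  0.16440648] [ 0.78938885  0.21807898 -0.37769986] [ 3.09892606e-03  8.13329932e-02  9.96682059e-01 -4.62586416e-04]
[256.03920594 211.50149592] [256.19894707 190.66402865]
wcrop 156 100
scrop 168 147
```

View pics/m3.png

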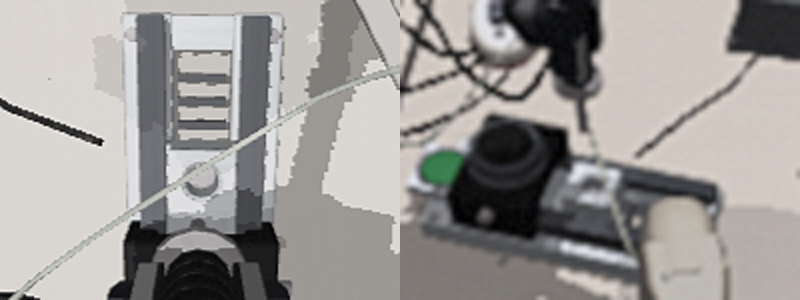

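The green filter shows beyond the tunnel and the rack is exposed behind the boss. I'll check the travel numerically from the well and the rear edge in both wrist pictures.

Run:
```python
from h import *
a=load('w2');b=load('w3'); d=np.array([.986,-.164])
A=ray(a,255.75,193.25,.04)[:2];B=ray(b,257.5,190.25,.04)[:2]
ea=ray(a,154+100,120+42,.016)[:2];eb=ray(b,156+100,100+7.5,.016)[:2]
print(A,B,(B-A)@d,ea,eb,(A-ea)@d,(B-eb)@d)
s=manip.get_state();print(s['position'],s['qd'].round(3))
```

```text
[ 0.55761015 -0.09096601] [ 0.60730208 -0.0992498 ] 0.050354785235503234 [ 0.53296264 -0.08864675] [ 0.53492122 -0.08874571] 0.024682798037433812 0.07309020165450947
[ 0.60819658 -0.10074536  0.16152746] [-0.002  0.016  0.029 -0.001  0.001  0.001]
```

Travel comes out at about 48–50 mm, and the push ended against a firm stop, so I'll return to the stand.

move_arm(steps=[0,0,0,-0.008,-0.015,0,-1,0,0,0,-0.022,-0.04,0,-1,0,0,0,-0.04,-0.07,0,-1,0,0,0,-0.058,-0.103,0,-1,0,0,0,-0.076,-0.135,0,-1,0,0,0,-0.092,-0.163,0,-1,0,0,0,-0.103,-0.183,0,-1,0,0,0,-0.108,-0.192,0,-1,0,0,0,-0.1095,-0.195,0,-1,0,0,0,-0.1095,-0.195,0,-1])

```text
clock: 14.35
position: [0.4983, -0.2956, 0.1609]
ee_rot: [-0.0, 0.082, 0.997, 0.001]
contact_force: [0.4, 0.2, -0.8]
width: 0.0183
gripper_force: 59.1
```

Run:
```python
from h import *
s=manip.get_state(); P=s['position']; print(P,s['ee_rot'].round(4))
w=grab('wrist','w4'); t=grab('scene','s4')
W=(.498,-.296,.048)
print(px(w,P-[0,0,.0765]),px(w,W))
u,v=map(int,px(w,W)); c=w['pixels'][v-90:v+60,u-100:u+100]; print('wcrop',u-100,v-90)
x,y=map(int,px(t,(.5,-.296,.09))); print('scrop',x-50,y-37); e=t['pixels'][y-37:y+38,x-50:x+50]
print(px(t,P-[0,0,.0765]),px(t,W))
cv2.imwrite('pics/m4.png',np.hstack([cv2.resize(c,(400,300),interpolation=cv2.INTER_CUBIC),cv2.resize(e,(400,300),interpolation=cv2.INTER_CUBIC)]))
```

```text
[ 0.49830239 -0.29562003  0.16085172] [-3.000e-04  8.170e-02  9.967e-01  5.000e-04]
[255.90230276 212.12361115] [255.2694391  197.74545701]
wcrop 155 107
scrop 215 91
[266.27691924 129.96704284] [266.17664848 139.99706704]
```

View pics/m4.png

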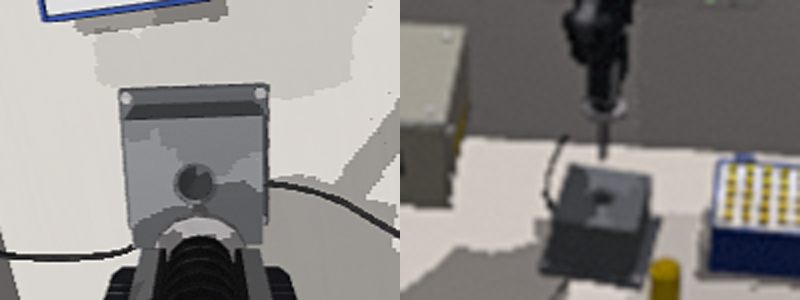

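The hole is at crop (195,183) and the tip sits about 1 mm off it at (197,208). I'll lower it.

move_arm(steps=[0,0,0,0.0005,-0.001,-0.01,-1,0,0,0,0.0005,-0.001,-0.025,-1,0,0,0,0.0005,-0.001,-0.037,-1,0,0,0,0.0005,-0.001,-0.047,-1,0,0,0,0.0005,-0.001,-0.056,-1,0,0,0,0.0005,-0.001,-0.063,-1,0,0,0,0.0005,-0.001,-0.069,-1,0,0,0,0.0005,-0.001,-0.073,-1,0,0,0,0.0005,-0.001,-0.074,-1,0,0,0,0.0005,-0.001,-0.074,-1])

```text
clock: 15.45
position: [0.4992, -0.2969, 0.0874]
ee_rot: [0.0, 0.081, 0.997, -0.0]
contact_force: [0.3, 0.9, -1.2]
width: 0.0189
gripper_force: 59.1
```

move_arm(steps=[0,0,0,0,0,-0.0005,-1,0,0,0,0,0,-0.001,-1,0,0,0,0,0,-0.0015,-1,0,0,0,0,0,-0.002,-1,0,0,0,0,0,-0.0025,-1,0,0,0,0,0,-0.003,-1,0,0,0,0,0,-0.0035,-1,0,0,0,0,0,-0.004,-1,0,0,0,0,0,-0.004,-1,0,0,0,0,0,-0.004,-1])

```text
clock: 16.45
position: [0.4991, -0.2968, 0.0834]
ee_rot: [0.0, 0.081, 0.997, 0.0]
contact_force: [-0.4, -0.2, 0.5]
width: 0.0188
gripper_force: 59.2
```

move_arm(steps=[0,0,0,0,0,-0.0003,-1,0,0,0,0,0,-0.0006,-1,0,0,0,0,0,-0.0009,-1,0,0,0,0,0,-0.0012,-1,0,0,0,0,0,-0.0015,-1,0,0,0,0,0,-0.0018,-1,0,0,0,0,0,-0.002,-1,0,0,0,0,0,-0.002,-1,0,0,0,0,0,-0.002,-1,0,0,0,0,0,-0.002,-1])

```text
clock: 17.45
position: [0.4991, -0.2968, 0.0833]
ee_rot: [0.0, 0.081, 0.997, -0.0]
contact_force: [-2.4, 2.0, 12.2]
width: 0.0184
gripper_force: 60.2
```

move_arm(steps=[0,0,0,0,0,0.001,-1,0,0,0,0,0,0.0017,-1,0,0,0,0,0,0.0017,-0.5,0,0,0,0,0,0.0017,-0.4,0,0,0,0,0,0.0017,-0.2,0,0,0,0,0,0.0017,0,0,0,0,0,0,0.0017,0.3,0,0,0,0,0,0.0017,0.6,0,0,0,0,0,0.0017,1,0,0,0,0,0,0.0017,1], squeeze=20)

```text
clock: 18.45
position: [0.4991, -0.2968, 0.083]
ee_rot: [0.0, 0.081, 0.997, 0.0]
contact_force: [-0.3, 0.4, 0.3]
width: 0.0856
gripper_force: 0.0
```

move_arm(steps=[0,0,0,0,0,0,1,0,0,0,0,0,0,1,0,0,0,0,0,0,1,0,0,0,0,0,0.005,1,0,0,0,0,0,0.02,1,0,0,0,0,0,0.045,1,0,0,0,0,0,0.08,1,0,0,0,0,0,0.12,1,0,0,0,0,0,0.15,1,0,0,0,0,0,0.165,1])

```text
clock: 19.45
position: [0.5001, -0.2975, 0.252]
ee_rot: [0.003, 0.081, 0.997, -0.002]
contact_force: [0.4, -0.5, 0.7]
width: 0.0856
gripper_force: 0.0
```

Run:
```python
from h import *
s=manip.get_state(); print(s['position'],s['width'],s['clock'])
w=grab('wrist','w5'); t=grab('scene','s5')
W=(.4988,-.297,.048); x,y=map(int,px(t,(.55,-.2,.05)))
c=w['pixels'][60:360,56:456]; e=t['pixels'][y-75:y+75,x-100:x+100]
cv2.imwrite('pics/m5.png',np.hstack([c,cv2.resize(e,(400,300),interpolation=cv2.INTER_CUBIC)]))
```

```text
[ 0.5001224  -0.29754335  0.25201294] 0.08555612427850218 19.45
```

View pics/m5.png

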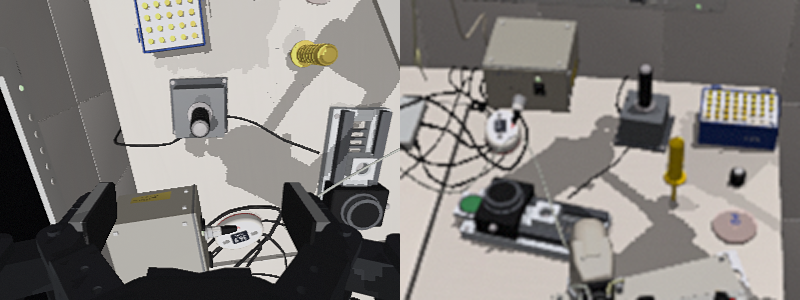

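The pin stands upright in its stand at (199,125) in the left half, and the yellow pin and the knob haven't moved. I'll do one last numeric travel check by matching the boss patch between the before and after wrist views.

Run:
```python
from h import *
a=load('w1');b=grab('wrist','w6'); print(manip.get_state()['position'])
# rectify both to a plan view at z=.04 (0.5 mm/px) and match boss; rear base edge patch at z=.016 as reference
def plan(im,z,x0=.50,y0=-.20,n=320):
    i,j=np.meshgrid(np.arange(n),np.arange(n)); X=np.stack([x0+j*.0005,y0+i*.0005,np.full(i.shape,z)],-1)
    c=X@np.array(im['R']).T+np.array(im['t'])
    return cv2.remap(im['pixels'],(im['fx']*c[...,0]/c[...,2]+im['cx']).astype('f4'),(im['fy']*c[...,1]/c[...,2]+im['cy']).astype('f4'),cv2.INTER_CUBIC)
def match(z,cx,cy,h,gx,gy,s=10):
    A,B=plan(a,z),plan(b,z); j=int((cx-.5)/.0005);i=int((cy+.2)/.0005)
    T=A[j-h:j+h,i-h:i+h]; jj=int(j+gx/.0005);ii=int(i+gy/.0005)
    S=B[jj-h-s:jj+h+s,ii-h-s:ii+h+s]; r=cv2.matchTemplate(S,T,cv2.TM_CCOEFF_NORMED); _,m,_,p=cv2.minMaxLoc(r)
    return m,gx+(p[1]-s)*.0005,gy+(p[0]-s)*.0005
print('well',match(.04,.557,-.092,20,.049,-.008)); print('well small',match(.04,.557,-.092,14,.049,-.008))
print('edge',match(.016,.538,-.07,16,0,0)); print('edge2',match(.016,.532,-.11,16,0,0))
```

```text
[ 0.4994646  -0.29702072  0.2492659 ]
well (0.6547548174858093, 0.0495, -0.008)
well small (0.5546656250953674, 0.0485, -0.0085)
edge (0.9426572322845459, 0.0, 0.0)
edge2 (0.9908817410469055, 0.0, 0.0)
```

Travel measures √(49.5² + 8²) ≈ 50 mm, so the slide is at the far stop. Handing in.

```bash
python3 -c "
from rig import manip
print(manip.sign_off())"
```

```text
the job is handed in; nothing more can be done
None
```

The job is handed in at about 19.5 s: the slide is out at its far stop (about 50 mm measured in the wrist images), the catch was released there to lock it (not visible directly), the pin is upright in its stand, and nothing else was touched.

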